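Lock the metronome's steel plate with the T-head key

TASK

The wooden metronome case lies on its back with its front flap open. Take the brass key with the flat bar handle from the little wooden rack, put its T-shaped head lengthwise down through the slot in the case's steel plate until its round collar sits flat on the plate, then give it a quarter turn so that the head is locked crosswise under the plate, and let go. Leave the round-knobbed pin where it stands in the rack.

Things in the scene. Friction and masses are not known exactly. Their poses are not given: they have to be found in the camera images.
- key: Brass key, about 0.3 kg, upright in one rack slot, bar along the slot. Origin: middle of the underside of its round collar, z up. Collar 48 mm across, z 0 to 6 mm; neck 14 mm across; flat bar handle 50 mm long (x), 14 mm thick (y), z 26 to 54 mm: grip across the 14 mm. Stem below 12 mm across; at its foot the T-head, 44 mm long (x, parallel to the bar), 12 mm wide, z -26 to -14 mm. A half turn looks the same.
- slot (a point): Middle of the slot at the plate's top face, 80 mm above the desk; 60 mm long (x), 26 mm wide (y), z up, in a 6 mm steel plate, 60 mm of free space below. Fixed wooden case: reaches 65 mm to -x, where it is 150 mm wide, and 165 mm to +x, where it is 90 mm wide; rim 6 mm above the plate; open flap slopes to the desk on the -y side. The head turns freely either way.
- pin: Brass pin in the rack's other slot, same size as the key, but with a round knob 36 mm across for a handle and a plain stem without T-head. To be left alone. Origin: middle of the underside of its collar, z up.
- rack: Fixed wooden rack, 80 mm (x) by 190 mm (y), 50 mm high; origin under its middle, z up. In its 8 mm top board two slots, each 24 mm (x) by 56 mm (y), centred 45 mm to either side of the middle along y; the collars of key and pin rest on the top. Lift the key straight up 30 mm or more to clear it.
There are look-alikes about, which are no part of the job. What is shaped like the key but orange is not meant.

How it is judged:
On the way:
1. the key's T-head has gone lengthwise through the slot: key within 15 mm of the slot's middle, its collar less than 10 mm above the plate, its head within 25 degrees of the slot's length (horizontal distance between key and slot below 0.015 m and z of key in the frame of slot below 0.01 m and angle between the x axis of key and the x axis of slot, either way round below 0.44 rad), for 0.05 s.
At the end, for the whole second after the job is handed in: The key stands at rest in the slot, within 15 mm of its middle, collar down on the plate (within 4 mm) and upright within 7 degrees, its bar and T-head crosswise to the slot within 20 degrees, released; the round-knobbed pin is within 30 mm of where it began (horizontal distance between key and slot below 0.015 m and z of key in the frame of slot between -0.004 and 0.004 m and angle between the x axis of key and the y axis of slot, either way round below 0.35 rad and angle between key's own z axis and vertical below 0.12 rad and linear speed of key below 0.02 m/s and distance of pin from where it was at the start of the episode below 0.03 m); the robot touches nothing.
It fails at once if the round-knobbed pin is moved by more than 30 mm (distance of pin from where it was at the start of the episode above 0.03 m).
It also fails if it takes over 45 s, if anything falls off the work surface, if the arm or the gripper's body presses on something with over 40 N, if the wrist force passes 120 N, or if a joint passes its speed limit or range.

ROBOT

A 6-joint arm with a two-finger parallel gripper is mounted at the origin on the work surface. World frame = base frame: x ahead of the robot, y to its left, z up, the work surface at z = 0. Lengths are in m, angles in rad, forces in N, time in s.
With the tool pointing down it reaches from about 0.35 to 0.875 m from the base axis. Payload 4.2 kg.
Tool frame: the origin (TCP) lies midway between the tips of the shut fingers; the grasp point (between the pads) lies 19 mm behind it (bot.grip_point_offset is the distance from the TCP to the grasp point, in m); z points along the fingers, y is the direction in which the jaws open and shut (so a half turn about z gives the same grasp; the last joint's range is limited). The gripper opens to 85 mm and grips with 20 to 120 N. Pads are 22 mm wide; open, the fingers measure 114 mm over their backs; the gripper's body (76 mm by 85 mm) begins 54 mm behind the grasp point. The pads swing forward as they close: fully open they stand 13 mm farther back than shut.
Start: joints at [1.407, 0.385, 0.008, 0, -1.194, -0.259], TCP at [0.256, 0.57, 0.231] pointing down, gripper open.
Joint ranges: [-3.14, 3.14], [-1.21, 2.06], [-1.07, 1.41], [-3.16, 2.05], [-2.99, -0.16], [-3.1, 3.1]. Speed limits (rad/s): [2.79, 2.79, 3.14, 3.14, 3.14, 3.14].

INTERFACE

Orientations are given as a unit quaternion [w, x, y, z].
In Python, from workcell import bot gives the robot as it stands.
- The arm moves only by the shell command python3 -m handwheel 'ROWS' [FORCE]. ROWS is a JSON object of lists of equal length, an entry for each row: "dp": the shift along the tool's x, y, z each as a share of 2.5 cm, from -1 to 1, a list of three; "rotation": the turn, a rotation vector about the tool's x, y, z each as a share of 1.5 rad, from -1 to 1, a list of three; "hand": the gripper's target within -1 to 1 (shut at 1, half-way at 0, fully open at -1). In form: {"dp": [[tx, ty, tz], ...], "rotation": [[ax, ay, az], ...], "hand": [hand, ...]}. A call has 1 to 20 rows; each row shifts and turns the pose as measured when the row begins, along the tool's axes as they then stand; what a row does not reach is not made up. A row lasts 1/8 s, in which the tool goes at most 62.5 mm and 10.7 degrees, less where a joint would pass 70% of its speed; a pose out of reach is approached as far as the arm can. A call with a number of a shift or a turn outside -1 to 1 is refused whole. A call with a gripper value outside its range is refused whole. The fingers move at their own pace and stop on an object; FORCE is the grip in N (left out, the last holds). Time passes only in rows, so rows that do not move let the fingers close. It gives the time, the measured TCP pose, the force and the opening at its end, in the units of the state.
- bot.observe(): the state, without advancing time (a new reading comes with each control period).
- bot.read_camera(name): name is "scene" or "top"; returns a dict with "pixels" (384x512x3 uint8, red, green, blue), "depth" (384x512 float32, m along the optical axis (not along the pixel's ray), 0 where there is no reading), "fx", "fy", "cx", "cy" (pixels), "distortion" ([k1, k2, p1, p2, k3] as OpenCV has them; the pictures are not rectified), "pose" (4x4, takes a point from camera to world coordinates). Camera axes: x right, y up, looking along -z (the intrinsics and any distortion apply to the point x, -y, -z); pixel columns grow to the right and rows downward; lengths in m; the calibration is good to about 2 mm. A picture is of the moment at which its call begins.
- bot.finish_job(): hands the job in, once; it reports no verdict.
Trained networks look in a picture, given as the dict that the camera call returned (one of the last four; its "shot" number tells which), for a name from the list of things; names that differ only in an ending like _2 or _b are one class to them, and where a whole thing is asked for, a point or a joint stands for the part that bears it (a point fixed in the world has none). Each returns a list of dicts, best first, with "p" (0 to 1); they miss things now and then, are a little off and sometimes report something else, mostly with a low value. They report only what shows in the picture. A call takes as long as a camera call. They do not tell look-alikes from the thing itself.
- bot.recognise(name, picture): "uv" ([column, row] in pixels, amid what is visible of it).
The state is a dict: "clock": time; "qpos": joint angles; "qd": joint speeds; "joint_efforts": joint torques, N m; "tool_pos": TCP position; "ee_rot": TCP orientation; "ft_force": force on the tool from outside, world axes, zero at the start; "ft_torque": the same for the moment, N m; "gripper_width": finger opening in m.
Only numpy, scipy, OpenCV 4.12 (cv2) and the standard library are available. Lean on these libraries where they do the work, as an engineer would, in place of code of your own. Each camera call takes 0.05 s, during which the arm holds its last target. There are 200 camera calls.

## Working session

There is one attempt and no reset: what is moved stays moved. The work goes in short steps, Python scripts to look and compute and a shell command to move; the robot and the scene stay as the last step left them, time stands still between calls to the robot, and variables do not carry over. Pictures are saved under pics/ and viewed, about 8 in all and at most 12, crops included, and the job is handed in when it is done.

```bash
ls; mkdir -p pics; cat > h.py <<'E'
import numpy as np, cv2, pickle
from workcell import bot
from scipy.spatial.transform import Rotation as R
def cloud(d):
    H,W=d["depth"].shape
    K=np.array([[d["fx"],0,d["cx"]],[0,d["fy"],d["cy"]],[0,0,1]])
    u,v=np.meshgrid(np.arange(W),np.arange(H))
    p=cv2.undistortPoints(np.stack([u,v],-1).reshape(-1,1,2).astype(float),K,np.array(d["distortion"],float)).reshape(H,W,2)
    z=d["depth"]
    c=np.stack([p[...,0]*z,-p[...,1]*z,-z,np.ones_like(z)],-1)
    return (c@np.array(d["pose"]).T)[...,:3]
def save(d,n,box=None,s=1):
    im=d["pixels"][...,::-1]
    if box: im=im[box[1]:box[3],box[0]:box[2]]
    cv2.imwrite("pics/"+n,cv2.resize(im,None,fx=s,fy=s,interpolation=cv2.INTER_CUBIC))
E
python3 - <<'E'
from h import *
for n in("scene","top"):
    d=bot.read_camera(n); save(d,n+"0.png"); c=cloud(d)
    print(n,np.array(d["pose"]).round(3).tolist(),d["fx"])
    for k in("key","pin","slot","rack"):
        for r in bot.recognise(k,d)[:5]:
            u,v=[int(round(x)) for x in r["uv"]]; print(k,r["p"],u,v,c[v,u].round(3), d["pixels"][v,u])
    pickle.dump((d,c),open(n+".pkl","wb"))
o=bot.observe();print(o)
E
```

```text
pics
scene [[0.415, -0.538, 0.734, 1.193], [0.91, 0.243, -0.336, -0.215], [0.002, 0.807, 0.591, 0.569], [0.0, 0.0, 0.0, 1.0]] 379.89295985952106
key 0.89 311 181 [0.567 0.224 0.054] [157 114  40]
key 0.73 356 214 [0.701 0.258 0.041] [122  54   0]
pin 0.9 350 168 [0.552 0.349 0.05 ] [208 159  94]
slot 0.78 163 229 [ 0.537 -0.134  0.008] [46 23  4]
rack 0.64 327 191 [0.612 0.241 0.049] [229 174 107]
top [[-0.007, 0.993, -0.115, 0.477], [-0.999, -0.003, 0.041, 0.1], [0.04, 0.115, 0.993, 0.78], [0.0, 0.0, 0.0, 1.0]] 367.71352235574085
key 0.97 182 192 [0.571 0.218 0.055] [145 106  53]
key 0.9 162 136 [0.676 0.254 0.081] [239 148  56]
pin 0.68 135 193 [0.564 0.297 0.095] [93 68 35]
slot 0.88 367 196 [ 0.559 -0.143  0.078] [227 220 217]
rack 0.9 158 195 [0.566 0.266 0.049] [172 126  82]
{'clock': 0.5, 'qpos': array([ 1.40660935e+00,  3.84730028e-01,  7.81700316e-03, -6.55481608e-05,
       -1.19400665e+00, -2.58575577e-01]), 'qd': array([-1.56614302e-04, -9.78967802e-04,  3.99685099e-04,  1.62335889e-03,
       -5.79164418e-05, -1.02994286e-03]), 'joint_efforts': array([ 1.94353102e-04, -3.91688633e+01,  1.88444799e+01,  4.18706641e+00,
       -7.06327210e-04, -2.38418181e-06]), 'tool_pos': array([0.2563837 , 0.56992184, 0.23125165]), 'ee_rot': array([ 6.30426060e-05,  9.77739508e-01, -2.09822422e-01, -2.75307619e-05]), 'ft_force': array([-0.18951699,  0.26711845, -0.87625306]), 'ft_torque': array([0.00354404, 0.02408876, 0.07976204]), 'gripper_width': 0.08539025394780357}
```

View pics/top0.png

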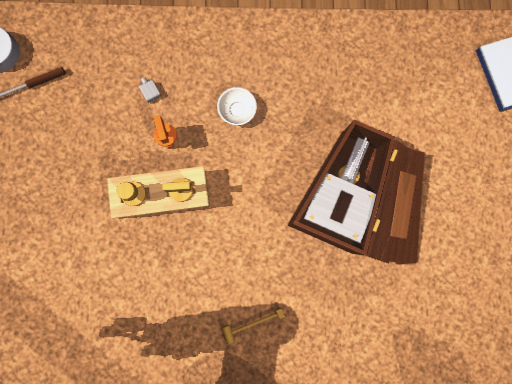

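View pics/scene0.png

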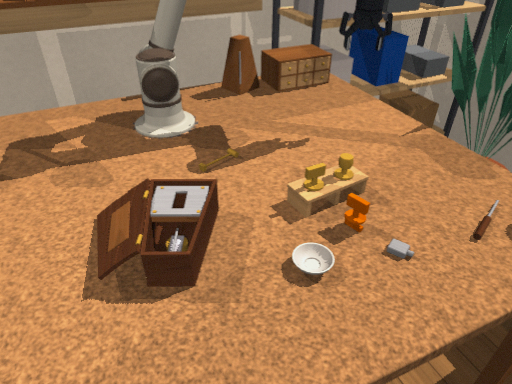

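The top view shows these candidates:
- Brass bar key in the rack at about (178,187). This fits the description.
- Round-knobbed pin at (130,192).
- Orange look-alike at (165,131).
- Brass dumbbell lying on the desk at (255,325).

The slot is the dark rectangle at (341,206). Next I'll measure it and check the key in a close crop.

```bash
python3 - <<'E'
from h import *
T=pickle.load(open("top.pkl","rb"));S=pickle.load(open("scene.pkl","rb"))
a=cv2.resize(T[0]["pixels"][120:225,100:215,::-1],(400,365),interpolation=3)
b=cv2.resize(S[0]["pixels"][140:245,280:395,::-1],(400,365),interpolation=3)
cv2.imwrite("pics/crop.png",np.hstack([a,b]))
def rect(p):
    r=cv2.minAreaRect((p[:,:2]*1000).astype(np.float32)); 
    b=cv2.boxPoints(r); e=[b[1]-b[0],b[2]-b[1]]; l=max(e,key=np.linalg.norm)
    return np.round(r[0],1),np.round(r[1],1),"long axis deg",np.degrees(np.arctan2(l[1],l[0])).round(1)%180
for n,(d,c) in(("top",T),("scene",S)):
    z=c[...,2]
    # rack region elevated
    m=(abs(c[...,0]-.57)<.06)&(c[...,1]>.15)&(c[...,1]<.27)&(z>.095)&(z<.12)
    print(n,"bar",m.sum(),np.median(c[m],0).round(4),rect(c[m]))
    m=(abs(c[...,0]-.57)<.07)&(c[...,1]>.27)&(c[...,1]<.4)&(z>.095)&(z<.12)
    print(n,"pin",m.sum(),np.median(c[m],0).round(4),rect(c[m]))
    m=(abs(c[...,0]-.57)<.06)&(c[...,1]>.12)&(c[...,1]<.42)&(z>.042)&(z<.053)
    print(n,"racktop",m.sum(),np.median(c[m],0).round(4),rect(c[m]))
    m=(abs(c[...,0]-.55)<.09)&(abs(c[...,1]+.13)<.09)&(abs(z-.08)<.004)&(d["pixels"].min(-1)>110)
    pl=c[m]; print(n,"plate",m.sum(),np.median(pl,0).round(4),rect(pl))
    # slot: hole contour in plate mask
    cs,h=cv2.findContours(cv2.morphologyEx(m.astype(np.uint8),cv2.MORPH_CLOSE,np.ones((2,2))),cv2.RETR_CCOMP,cv2.CHAIN_APPROX_NONE)
    hol=[k for k,hh in zip(cs,h[0]) if hh[3]>=0]
    if hol:
        k=max(hol,key=cv2.contourArea)[:,0]; print(n,"slot",k.mean(0),rect(c[k[:,1],k[:,0]]))
E
```

```text
top bar 223 [0.5757 0.2215 0.1033] (array([576.7, 222.4]), array([14.3, 50.1]), 'long axis deg', np.float32(94.1))
top pin 276 [0.5678 0.3114 0.1035] (array([567.9, 312.1]), array([31.8, 31.3]), 'long axis deg', np.float32(3.3))
top racktop 2767 [0.5677 0.2671 0.0498] (array([572.8, 267.3]), array([ 80.4, 189.5]), 'long axis deg', np.float32(97.4))
top plate 2398 [ 0.5378 -0.0987  0.08  ] (array([539. , -93.3]), array([114.8, 100.4]), 'long axis deg', np.float32(66.0))
top slot [342.17283951 207.67901235] (array([ 542.8, -100.1]), array([30.8, 82.5]), 'long axis deg', np.float32(147.9))
scene bar 127 [0.5829 0.222  0.103 ] (array([580.1, 224.8]), array([16.4, 51.6]), 'long axis deg', np.float32(92.4))
scene pin 121 [0.5764 0.3121 0.1031] (array([572.2, 314.4]), array([32.2, 31.4]), 'long axis deg', np.float32(3.6))
scene racktop 1113 [0.5938 0.2576 0.0498] (array([575.1, 268.8]), array([ 83.4, 191.6]), 'long axis deg', np.float32(97.3))
scene plate 1206 [ 0.5444 -0.0989  0.08  ] (array([539.8, -91. ]), array([113.2, 102.4]), 'long axis deg', np.float32(65.4))
scene slot [180.4        200.65454545] (array([525.4, -85. ]), array([ 37.2, 106.6]), 'long axis deg', np.float32(168.8))
```

View pics/crop.png

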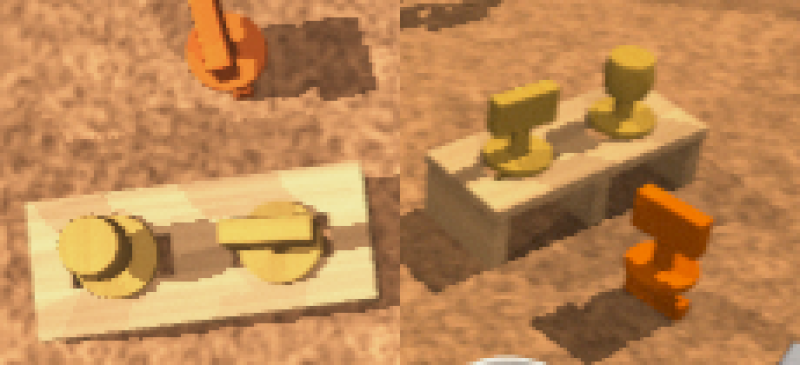

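The crop confirms it: the brass bar key at crop (267,230) is in the rack with its bar along the slot, the round knob is to its left, and the orange one stands on the desk. The slot outline needs projecting onto the plate plane.

```bash
cat >> h.py <<'E'
def onplane(d,uv,zp):
    K=np.array([[d["fx"],0,d["cx"]],[0,d["fy"],d["cy"]],[0,0,1]])
    p=cv2.undistortPoints(np.array(uv,float).reshape(-1,1,2),K,np.array(d["distortion"],float))[:,0]
    P=np.array(d["pose"]); r=np.c_[p[:,0],-p[:,1],-np.ones(len(p))]@P[:3,:3].T
    return P[:3,3]+r*((zp-P[2,3])/r[:,2])[:,None]
def rect(p):
    r=cv2.minAreaRect((p[:,:2]*1000).astype(np.float32))
    b=cv2.boxPoints(r); e=[b[1]-b[0],b[2]-b[1]]; l=max(e,key=np.linalg.norm)
    return np.round(r[0],1),np.round(r[1],1),np.degrees(np.arctan2(l[1],l[0])).round(1)%180
E
python3 - <<'E'
from h import *
for n in("top","scene"):
    d,c=pickle.load(open(n+".pkl","rb")); z=c[...,2]
    m=(abs(c[...,0]-.54)<.08)&(abs(c[...,1]+.095)<.08)&(abs(z-.08)<.003)
    hull=np.zeros(m.shape,np.uint8)
    k,l,st,ce=cv2.connectedComponentsWithStats(m.astype(np.uint8)); m=l==1+st[1:,4].argmax()
    cv2.fillConvexPoly(hull,cv2.convexHull(np.argwhere(m)[:,::-1].astype(np.int32)),1)
    ho=((hull>0)&~m).astype(np.uint8)
    k,l,st,ce=cv2.connectedComponentsWithStats(ho)
    for i in np.argsort(-st[1:,4])[:3]+1:
        p=onplane(d,np.argwhere(l==i)[:,::-1],.08)
        print(n,st[i],ce[i].round(1),p.mean(0).round(4),rect(p))
    b=(abs(c[...,0]-.57)<.06)&(c[...,1]>.15)&(c[...,1]<.27)&(z>.1015)&(z<.12); print("bar top",b.sum(),c[b].mean(0).round(4),rect(c[b]))
E
```

```text
top [329 168  54  35 719] [362.5 178.2] [ 0.5938 -0.1348  0.08  ] (array([ 602.6, -130.9]), array([104.7,  64.1]), np.float32(57.0))
top [331 191  23  32 400] [341.5 206.5] [ 0.5388 -0.0919  0.08  ] (array([539.5, -92.8]), array([26.3, 60.7]), np.float32(155.7))
top [361 225   8  17  25] [364.6 232.3] [ 0.4889 -0.1347  0.08  ] (array([ 487.9, -133. ]), array([ 4.2, 32.8]), np.float32(151.1))
bar top 193 [0.5763 0.2224 0.1037] (array([576.6, 222.3]), array([14. , 49.9]), np.float32(94.4))
scene [172 192  16  16 191] [179.6 199.6] [ 0.5427 -0.0893  0.08  ] (array([542., -89.]), array([25.1, 52.8]), np.float32(155.7))
scene [151 215  34   3  66] [165.  215.8] [ 0.5832 -0.1309  0.08  ] (array([ 585.9, -126.8]), array([65.9,  6.3]), np.float32(65.7))
scene [153 189   3   5   7] [154.3 191.3] [ 0.4908 -0.1319  0.08  ] (array([ 489.9, -131.2]), array([ 2.2, 15. ]), np.float32(150.7))
bar top 83 [0.5803 0.2231 0.1038] (array([579.6, 224.5]), array([15.5, 50.4]), np.float32(92.4))
```

```bash
cat >> h.py <<'E'
def go(p,yaw=None):
    "needed shift in tool axes (units of 25 mm), remaining tool-z turn (units 1.5 rad); yaw = world angle of tool x, deg"
    o=bot.observe(); w,x,y,z=o["ee_rot"]; r=R.from_quat([x,y,z,w]); M=r.as_matrix()
    a=np.degrees(np.arctan2(M[1,0],M[0,0])); print("t",o["clock"],"tcp",o["tool_pos"].round(4),"yaw",a.round(2),"tilt xy",M[:2,2].round(4),"w",o["gripper_width"].round(4),"F",o["ft_force"].round(1),"q",o["qpos"].round(2))
    print("dp units",(M.T@(np.array(p)-o["tool_pos"])/.025).round(3), "turn z units", None if yaw is None else np.radians((a-yaw+180)%360-180)/1.5)
E
python3 -m handwheel '{"dp":[[0,0,0],[0,0,0],[0,0,0],[0,0,0],[0,0,0],[0,0,0]],"rotation":[[0,0,0.118],[0,0,0.118],[0,0,0.118],[0,0,0.118],[0,0,0.118],[0,0,0.118]],"hand":[-1,-1,-1,-1,-1,-1]}' 40
python3 -c "
from h import *
go([.578,.223,.2],-85)"
```

```text
clock: 1.25
tool_pos: [0.2563, 0.5699, 0.2314]
ee_rot: [0.0, 0.725, -0.689, -0.0]
ft_force: [0.2, -0.2, -0.0]
gripper_width: 0.0851Traceback (most recent call last):
  File "<string>", line 3, in <module>
    go([.578,.223,.2],-85)
    ~~^^^^^^^^^^^^^^^^^^^^
  File "h.py", line 28, in go
    a=np.degrees(np.arctan2(M[1,0],M[0,0])); print("t",o["clock"],"tcp",o["tool_pos"].round(4),"yaw",a.round(2),"tilt xy",M[:2,2].round(4),"w",o["gripper_width"].round(4),"F",o["ft_force"].round(1),"q",o["qpos"].round(2))
                                                                                                                                               ^^^^^^^^^^^^^^^^^^^^^^^^
AttributeError: 'float' object has no attribute 'round'
```

```bash
sed -i 's/o\["gripper_width"\].round(4)/round(o["gripper_width"],4)/' h.py
python3 -c "
from h import *
go([.578,.223,.2],-85)"
```

```text
t 1.25 tcp [0.2563 0.5699 0.2314] yaw -87.08 tilt xy [-0.0002  0.0002] w 0.0851 F [ 0.2 -0.2 -0. ] q [ 1.41  0.38  0.01 -0.   -1.19 -1.36]
dp units [ 14.514 -12.143   1.25 ] turn z units -0.024147182416257337
```

```bash
python3 -m handwheel '{"dp":[[0.73,-0.61,0.06],[0.73,-0.61,0.06],[0.73,-0.61,0.06],[0.73,-0.61,0.06],[0.73,-0.61,0.06],[0.73,-0.61,0.06],[0.73,-0.61,0.06],[0.73,-0.61,0.06],[0.73,-0.61,0.06],[0.73,-0.61,0.06],[0.73,-0.61,0.06],[0.73,-0.61,0.06],[0.73,-0.61,0.06],[0.73,-0.61,0.06],[0.73,-0.61,0.06],[0.73,-0.61,0.06],[0.73,-0.61,0.06],[0.73,-0.61,0.06],[0.73,-0.61,0.06],[0,0,0]],"rotation":[[0,0,-0.024],[0,0,0],[0,0,0],[0,0,0],[0,0,0],[0,0,0],[0,0,0],[0,0,0],[0,0,0],[0,0,0],[0,0,0],[0,0,0],[0,0,0],[0,0,0],[0,0,0],[0,0,0],[0,0,0],[0,0,0],[0,0,0],[0,0,0]],"hand":[-1,-1,-1,-1,-1,-1,-1,-1,-1,-1,-1,-1,-1,-1,-1,-1,-1,-1,-1,-1]}'
python3 -c "
from h import *
go([.578,.223,.072],-85)"
```

```text
clock: 3.75
tool_pos: [0.5913, 0.2192, 0.2025]
ee_rot: [-0.001, 0.731, -0.682, -0.0]
ft_force: [-0.2, 0.4, 0.0]
gripper_width: 0.0853
t 3.75 tcp [0.5913 0.2192 0.2025] yaw -86.03 tilt xy [0.0017 0.0024] w 0.0853 F [-0.2  0.4  0. ] q [ 0.61  0.41 -0.02 -0.   -1.13 -0.54]
dp units [-0.175  0.529  5.218] turn z units -0.012015930130775654
```

```bash
python3 -m handwheel '{"dp":[[-0.17,0.53,0],[0,0,0],[0,0,0.85],[0,0,0.85],[0,0,0.85],[0,0,0.85],[0,0,0.85],[0,0,0.85],[0,0,0]],"rotation":[[0,0,-0.012],[0,0,0],[0,0,0],[0,0,0],[0,0,0],[0,0,0],[0,0,0],[0,0,0],[0,0,0]],"hand":[-1,-1,-1,-1,-1,-1,-1,-1,-1]}'
python3 - <<'E'
from h import *
go([.578,.223,.072],-85)
d=bot.read_camera("scene"); save(d,"s1.png",(270,110,400,230),5)
E
```

```text
clock: 4.88
tool_pos: [0.5737, 0.2285, 0.0752]
ee_rot: [-0.005, 0.741, -0.671, 0.001]
ft_force: [0.3, 0.3, 0.0]
gripper_width: 0.0855
t 4.875 tcp [0.5737 0.2285 0.0752] yaw -84.33 tilt xy [0.007  0.0061] w 0.0855 F [0.3 0.3 0. ] q [ 0.64  0.51 -0.21 -0.   -0.84 -0.54]
dp units [ 0.237 -0.147  0.13 ] turn z units 0.007751117221655119
```

View pics/s1.png

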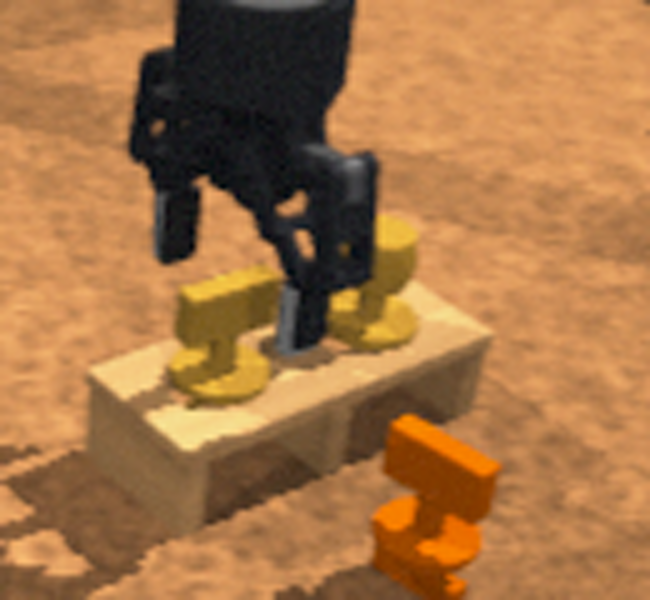

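```bash
cat >> h.py <<'E'
_go=go
def go(p,yaw=None):
    _go(p,yaw); w,x,y,z=bot.observe()["ee_rot"]; M=R.from_quat([x,y,z,w]).as_matrix()
    print("untilt units",(M.T@np.cross(M[:,2],[0,0,-1])/1.5).round(4))
E
python3 -m handwheel '{"dp":[[0.24,-0.15,0.1],[0,0,0],[0,0,0]],"rotation":[[-0.005,0.0036,0.008],[0,0,0],[0,0,0]],"hand":[-1,-1,-1]}'
python3 -c "
from h import *
go([.578,.223,.072],-85)"
```

```text
clock: 5.3
tool_pos: [0.5807, 0.2244, 0.0771]
ee_rot: [-0.004, 0.737, -0.675, 0.001]
ft_force: [0.5, -0.6, 0.1]
gripper_width: 0.0854
t 5.3 tcp [0.5807 0.2244 0.0771] yaw -84.98 tilt xy [0.007  0.0037] w 0.0854 F [ 0.5 -0.6  0.1] q [ 0.63  0.52 -0.19  0.   -0.85 -0.54]
dp units [0.045 0.115 0.204] turn z units 0.00027998814981017984
untilt units [-0.0048  0.002   0.    ]
```

```bash
python3 -m handwheel '{"dp":[[0.03,0.1,0.2],[0,0,0]],"rotation":[[-0.005,0.002,0],[0,0,0]],"hand":[-1,-1]}'
python3 -c "
from h import *
go([.578,.223,.072],-85)"
```

```text
clock: 5.55
tool_pos: [0.5782, 0.2233, 0.0722]
ee_rot: [-0.0, 0.737, -0.676, -0.0]
ft_force: [-0.4, 0.0, -0.3]
gripper_width: 0.0856
t 5.55 tcp [0.5782 0.2233 0.0722] yaw -85.0 tilt xy [-0.0003  0.0003] w 0.0856 F [-0.4  0.  -0.3] q [ 0.63  0.52 -0.2  -0.   -0.85 -0.54]
dp units [0.013 0.011 0.009] turn z units 4.782700386988533e-05
untilt units [0.0002 0.0002 0.    ]
```

Aligned to well under a millimetre. Closing the gripper.

```bash
python3 -m handwheel '{"dp":[[0,0,0],[0,0,0],[0,0,0],[0,0,0],[0,0,0],[0,0,0],[0,0,0],[0,0,0]],"rotation":[[0,0,0],[0,0,0],[0,0,0],[0,0,0],[0,0,0],[0,0,0],[0,0,0],[0,0,0]],"hand":[1,1,1,1,1,1,1,1]}' 60
python3 -c "
from h import *
go([.578,.223,.072],-85)"
```

```text
clock: 6.55
tool_pos: [0.5781, 0.2232, 0.0722]
ee_rot: [0.0, 0.737, -0.676, -0.0]
ft_force: [-0.5, 0.5, -0.2]
gripper_width: 0.0131
t 6.55 tcp [0.5781 0.2232 0.0722] yaw -84.99 tilt xy [-0.0007 -0.    ] w 0.0131 F [-0.5  0.5 -0.2] q [ 0.63  0.52 -0.2  -0.   -0.85 -0.54]
dp units [0.008 0.003 0.009] turn z units 0.000104101528206821
untilt units [0.0005 0.     0.    ]
```

```bash
python3 -m handwheel '{"dp":[[0,0,-0.3],[0,0,-0.5],[0,0,-0.7],[0,0,-0.9],[0,0,-0.9],[0,0,-0.9],[0,0,-0.5],[0,0,0],[0,0,0]],"rotation":[[0,0,0],[0,0,0],[0,0,0],[0,0,0],[0,0,0],[0,0,0],[0,0,0],[0,0,0],[0,0,0]],"hand":[1,1,1,1,1,1,1,1,1]}' 60
python3 - <<'E'
from h import *
go([.5403,-.0915,.2],-24.3)
for n in("scene","top"):
    d=bot.read_camera(n); pickle.dump((d,cloud(d)),open(n+"2.pkl","wb"))
    if n=="scene": save(d,"s2.png",(230,60,400,230),3.5)
E
```

```text
clock: 7.68
tool_pos: [0.5756, 0.2222, 0.1937]
ee_rot: [0.003, 0.737, -0.676, -0.002]
ft_force: [-0.0, -0.3, -3.4]
gripper_width: 0.0133
t 7.675 tcp [0.5756 0.2222 0.1937] yaw -85.09 tilt xy [-0.0069 -0.0013] w 0.0133 F [-0.  -0.3 -3.4] q [ 0.63  0.4  -0.06 -0.   -1.11 -0.54]
dp units [12.382  2.481 -0.227] turn z units -0.7073146238467949
untilt units [ 0.0047 -0.0004 -0.    ]
```

View pics/s2.png

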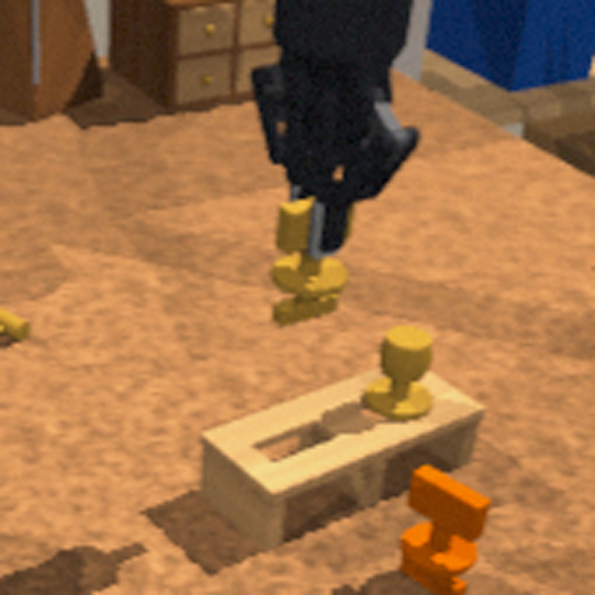

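The key is in hand: upright, T-head visible at (305,308), weight 3.4 N, and the pin untouched. Carrying it to the slot.

```bash
python3 -m handwheel '{"dp":[[0.65,0.13,0],[0.65,0.13,0],[0.65,0.13,0],[0.65,0.13,0],[0.65,0.13,0],[0.65,0.13,0],[0.65,0.13,0],[0.65,0.13,0],[0.65,0.13,0],[0.65,0.13,0],[0.65,0.13,0],[0.65,0.13,0],[0.65,0.13,0],[0.65,0.13,0],[0.65,0.13,0],[0.65,0.13,0],[0.65,0.13,0],[0.65,0.13,0],[0,0,0],[0,0,0]],"rotation":[[0.004,0,0],[0,0,0],[0,0,0],[0,0,0],[0,0,0],[0,0,0],[0,0,0],[0,0,0],[0,0,0],[0,0,0],[0,0,0],[0,0,0],[0,0,0],[0,0,0],[0,0,0],[0,0,0],[0,0,0],[0,0,0],[0,0,0],[0,0,0]],"hand":[1,1,1,1,1,1,1,1,1,1,1,1,1,1,1,1,1,1,1,1]}'
python3 -m handwheel '{"dp":[[0,0,0],[0,0,0],[0,0,0],[0,0,0],[0,0,0],[0,0,0],[0,0,0],[0,0,0]],"rotation":[[0,0,-0.113],[0,0,-0.113],[0,0,-0.113],[0,0,-0.113],[0,0,-0.113],[0,0,-0.113],[0,0,0],[0,0,0]],"hand":[1,1,1,1,1,1,1,1]}'
python3 -c "
from h import *
go([.5403,-.0915,.17],-24.3)"
```

```text
clock: 10.28
tool_pos: [0.5389, -0.0972, 0.1931]
ee_rot: [0.002, 0.736, -0.677, -0.0]
ft_force: [-0.8, 0.2, -2.8]
gripper_width: 0.0129
clock: 11.28
tool_pos: [0.54, -0.0935, 0.1931]
ee_rot: [0.001, 0.976, -0.216, -0.001]
ft_force: [-0.4, 0.2, -2.6]
gripper_width: 0.0133
t 11.275 tcp [ 0.54   -0.0935  0.1931] yaw -24.9 tilt xy [-0.0021 -0.0023] w 0.0133 F [-0.4  0.2 -2.6] q [ 0.13  0.29 -0.24  0.   -1.05  1.01]
dp units [-0.02  -0.081  0.924] turn z units -0.006933048214859833
untilt units [ 0.002   0.0007 -0.    ]
```

```bash
python3 -m handwheel '{"dp":[[-0.02,-0.08,0.6],[0,0,0.6],[0,0,0.6],[0,0,0],[0,0,0]],"rotation":[[0.002,0.0007,-0.007],[0,0,0],[0,0,0],[0,0,0],[0,0,0]],"hand":[1,1,1,1,1]}'
python3 - <<'E'
from h import *
go([.5403,-.0915,.11],-24.3)
o=bot.observe()
for n in("scene","top"):
    d=bot.read_camera(n); c=cloud(d)
    p=d["pixels"].astype(int)
    br=(p[...,0]>p[...,2]*1.6)&(p[...,0]>90)&(p[...,1]>p[...,2]*1.25)
    zk=o["tool_pos"][2]-.022
    near=np.hypot(c[...,0]-o["tool_pos"][0],c[...,1]-o["tool_pos"][1])<.045
    for nm,a,b in(("collar top",.003,.0075),("bar top",.050,.06),("head",-.028,-.01)):
        m=near&br&(c[...,2]>zk+a)&(c[...,2]<zk+b)
        if m.sum()>8:
            q=c[m]; print(n,nm,m.sum(),q.mean(0).round(4),rect(q), cv2.minEnclosingCircle((q[:,:2]*1000).astype(np.float32)))
    if n=="scene": a=cv2.resize(d["pixels"][130:240,130:240,::-1],(400,400),interpolation=3)
    else: b=cv2.resize(d["pixels"][150:260,290:400,::-1],(400,400),interpolation=3)
cv2.imwrite("pics/s3.png",np.hstack([a,b]))
E
```

```text
clock: 11.9
tool_pos: [0.5394, -0.0912, 0.1433]
ee_rot: [0.0, 0.977, -0.212, -0.002]
ft_force: [0.5, 0.7, -2.8]
gripper_width: 0.013
t 11.9 tcp [ 0.5394 -0.0912  0.1433] yaw -24.45 tilt xy [-0.0031  0.0001] w 0.013 F [ 0.5  0.7 -2.8] q [ 0.13  0.34 -0.31 -0.   -0.93  1.02]
dp units [ 0.043 -0.006  1.331] turn z units -0.0017305815633980044
untilt units [ 0.0008  0.0019 -0.    ]
scene collar top 193 [ 0.5477 -0.0903  0.1269] (array([544.5, -90.4]), array([47.2, 42.7]), np.float32(81.9)) ((542.7384033203125, -89.52377319335938), 24.659425735473633)
scene bar top 85 [ 0.546  -0.0927  0.1748] (array([541.7, -90.4]), array([12.1, 50. ]), np.float32(156.8)) ((541.0990600585938, -91.81414031982422), 25.243682861328125)
scene head 64 [ 0.5552 -0.0955  0.1041] (array([549.9, -92.8]), array([11.9, 26.8]), np.float32(152.3)) ((549.67236328125, -93.11009216308594), 14.059272766113281)Traceback (most recent call last):
  File "<stdin>", line 16, in <module>
    return _nx.concatenate(arrs, 0, dtype=dtype, casting=casting)
           ~~~~~~~~~~~~~~~^^^^^^^^^^^^^^^^^^^^^^^^^^^^^^^^^^^^^^^
ValueError: all the input arrays must have same number of dimensions, but the array at index 0 has 1 dimension(s) and the array at index 1 has 3 dimension(s)
```

Seen by the same camera, the key axis (542,-90) and the slot (542,-89) agree within about 1 mm, and the bar yaw is within 1°. (The picture crop failed on a variable clash and isn't needed.) Lowering.

```bash
python3 -m handwheel '{"dp":[[0.03,0,0.3],[0,0,0.3],[0,0,0.3],[0,0,0.3],[0,0,0],[0,0,0]],"rotation":[[0.0008,0.0019,0],[0,0,0],[0,0,0],[0,0,0],[0,0,0],[0,0,0]],"hand":[1,1,1,1,1,1]}'
python3 -c "
from h import *
go([.5403,-.0915,.1025],-24.3)"
```

```text
clock: 12.75
tool_pos: [0.5404, -0.0915, 0.1119]
ee_rot: [-0.0, 0.977, -0.212, 0.001]
ft_force: [-0.9, 0.2, -3.5]
gripper_width: 0.0135
t 12.75 tcp [ 0.5404 -0.0915  0.1119] yaw -24.46 tilt xy [0.0016 0.0002] w 0.0135 F [-0.9  0.2 -3.5] q [ 0.13  0.37 -0.34 -0.   -0.85  1.02]
dp units [-0.005  0.004  0.378] turn z units -0.0018139572861264918
untilt units [-0.0006 -0.0009 -0.    ]
```

```bash
python3 -m handwheel '{"dp":[[0,0,0.14],[0,0,0.12],[0,0,0.06],[0,0,0],[0,0,0]],"rotation":[[0,0,0],[0,0,0],[0,0,0],[0,0,0],[0,0,0]],"hand":[1,1,1,1,1]}'
python3 -c "
from h import *
go([.5403,-.0915,.1025],-24.3)"
```

```text
clock: 13.38
tool_pos: [0.5409, -0.0915, 0.104]
ee_rot: [-0.0, 0.977, -0.212, 0.001]
ft_force: [0.1, 0.8, -2.7]
gripper_width: 0.0129
t 13.375 tcp [ 0.5409 -0.0915  0.104 ] yaw -24.45 tilt xy [0.0031 0.0003] w 0.0129 F [ 0.1  0.8 -2.7] q [ 0.13  0.38 -0.35  0.   -0.83  1.02]
dp units [-0.022  0.012  0.06 ] turn z units -0.0017591470282778338
untilt units [-0.001  -0.0018 -0.    ]
```

```bash
python3 -m handwheel '{"dp":[[-0.02,0,0.06],[0,0,0.04],[0,0,0]],"rotation":[[0,-0.0018,0],[0,0,0],[0,0,0]],"hand":[1,1,1]}'
python3 -c "
from h import *
go([.5403,-.0915,.1025],-24.3)"
```

```text
clock: 13.75
tool_pos: [0.5406, -0.0912, 0.1022]
ee_rot: [-0.001, 0.977, -0.212, 0.0]
ft_force: [0.3, -0.9, -2.8]
gripper_width: 0.0133
t 13.75 tcp [ 0.5406 -0.0912  0.1022] yaw -24.43 tilt xy [0.0009 0.0014] w 0.0133 F [ 0.3 -0.9 -2.8] q [ 0.13  0.39 -0.35 -0.   -0.83  1.02]
dp units [-0.005  0.014 -0.014] turn z units -0.0015591925862437565
untilt units [-0.0011 -0.0002  0.    ]
```

Head is fully through with the collar about on the plate and still no side load. Quarter turn now.

```bash
python3 -m handwheel '{"dp":[[0,0,0],[0,0,0],[0,0,0],[0,0,0],[0,0,0],[0,0,0],[0,0,0],[0,0,0],[0,0,0],[0,0,0],[0,0,0]],"rotation":[[0,0,0.114],[0,0,0.114],[0,0,0.114],[0,0,0.114],[0,0,0.114],[0,0,0.114],[0,0,0.114],[0,0,0.114],[0,0,0.114],[0,0,0],[0,0,0]],"hand":[1,1,1,1,1,1,1,1,1,1,1]}'
python3 -c "
from h import *
go([.5403,-.0915,.1022],-114.3)"
```

```text
clock: 15.12
tool_pos: [0.542, -0.0906, 0.1022]
ee_rot: [0.003, -0.535, 0.845, -0.0]
ft_force: [-0.0, 0.1, -1.9]
gripper_width: 0.0133
t 15.125 tcp [ 0.542  -0.0906  0.1022] yaw -115.28 tilt xy [0.005  0.0023] w 0.0133 F [-0.   0.1 -1.9] q [ 0.13  0.39 -0.35 -0.   -0.83 -0.57]
dp units [ 0.064  0.047 -0.002] turn z units -0.01142160905293639
untilt units [-0.0024  0.0028 -0.    ]
```

Next I straighten the tool, centre it, and press the collar gently onto the plate.

```bash
python3 -m handwheel '{"dp":[[0.06,0.04,0],[0,0,0.03],[0,0,0.03],[0,0,0.03],[0,0,0]],"rotation":[[-0.0024,0.0028,-0.011],[0,0,0],[0,0,0],[0,0,0],[0,0,0]],"hand":[1,1,1,1,1]}'
python3 -c "
from h import *
go([.5403,-.0915,.1022],-114.3)"
```

```text
clock: 15.75
tool_pos: [0.5406, -0.0915, 0.1021]
ee_rot: [0.0, -0.544, 0.839, -0.001]
ft_force: [-0.5, 0.5, -0.9]
gripper_width: 0.0136
t 15.75 tcp [ 0.5406 -0.0915  0.1021] yaw -114.04 tilt xy [ 0.0013 -0.0005] w 0.0136 F [-0.5  0.5 -0.9] q [ 0.13  0.39 -0.35  0.   -0.83 -0.55]
dp units [ 0.004  0.012 -0.002] turn z units 0.0029769946886061987
untilt units [-0.0009  0.     -0.    ]
```

```bash
python3 -m handwheel '{"dp":[[0,0,0],[0,0,0],[0,0,0],[0,0,0],[0,0,0],[0,0,0],[0,0,0],[0,0,-0.4],[0,0,-0.7],[0,0,-0.9],[0,0,-0.9],[0,0,-0.9],[0,0,-0.9],[0,0,0],[0,0,0]],"rotation":[[0,0,0],[0,0,0],[0,0,0],[0,0,0],[0,0,0],[0,0,0],[0,0,0],[0,0,0],[0,0,0],[0,0,0],[0,0,0],[0,0,0],[0,0,0],[0,0,0],[0,0,0]],"hand":[0,0,0,-0.5,-0.5,-0.5,-0.5,-0.5,-0.5,-0.5,-0.5,-0.5,-0.5,-0.5,-0.5]}'
python3 - <<'E'
from h import *
go([.5403,-.0915,.1022],-114.3)
im=[]
for n,x,y in(("scene",130,140),("top",290,150)):
    d=bot.read_camera(n); c=cloud(d); p=d["pixels"].astype(int)
    im.append(cv2.resize(d["pixels"][y:y+110,x:x+110,::-1],(400,400),interpolation=3))
    near=np.hypot(c[...,0]-.5405,c[...,1]+.0915)<.04
    for nm,a,b in(("collar",.083,.09),("bar",.131,.14)):
        m=near&(c[...,2]>a)&(c[...,2]<b)
        if nm=="collar": m&=(p[...,0]>p[...,2]*1.5)
        if m.sum()>8:
            q=c[m]; print(n,nm,m.sum(),q.mean(0).round(4),rect(q))
    for r in bot.recognise("pin",d)[:2]:
        u,v=[int(round(t)) for t in r["uv"]]; print("pin",r["p"],u,v,c[v,u].round(3))
cv2.imwrite("pics/end.png",np.hstack(im))
E
```

```text
clock: 17.62
tool_pos: [0.5416, -0.0917, 0.2272]
ee_rot: [0.003, -0.545, 0.839, -0.002]
ft_force: [0.1, -0.7, -0.6]
gripper_width: 0.0638
t 17.625 tcp [ 0.5416 -0.0917  0.2272] yaw -113.99 tilt xy [ 0.0077 -0.0008] w 0.0638 F [ 0.1 -0.7 -0.6] q [ 0.13  0.26 -0.19  0.   -1.12 -0.55]
dp units [0.027 0.089 5.001] turn z units 0.0036375412690821713
untilt units [-0.0049  0.0016 -0.    ]
scene collar 216 [ 0.5461 -0.0913  0.0859] (array([543.2, -90.8]), array([45. , 45.6]), np.float32(177.7))
scene bar 118 [ 0.543  -0.0908  0.1334] (array([541.9, -90.1]), array([48.5, 14.7]), np.float32(65.3))
pin 0.65 346 166 [0.584 0.308 0.085]
pin 0.67 131 193 [0.563 0.302 0.105]
```

View pics/end.png

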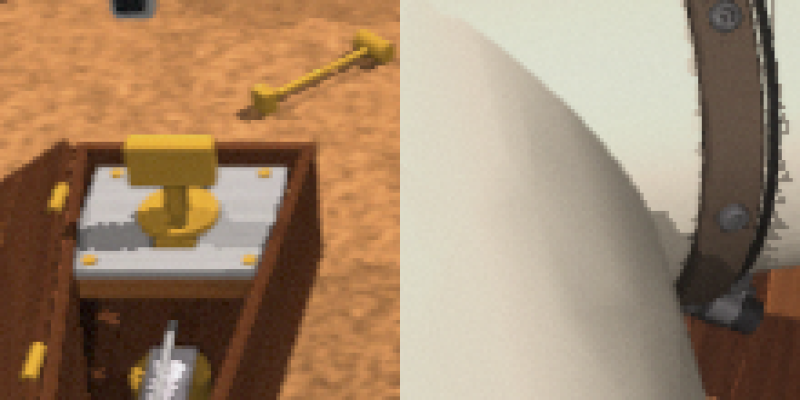

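The scene crop shows the key upright in the slot, with its collar flat on the plate (178,212) and its bar crosswise (170,160). The top camera's view is blocked by the arm. Bar angle is 65.3° against the slot's 155.7°, bar top at 0.133 m, and the gripper is well clear.

```bash
python3 -c "
from workcell import bot
print(bot.finish_job())"
```

```text
the job is handed in; nothing more can be done
None
```

The brass bar key is standing locked in the slot, released, and I handed the job in at about 17.7 s of the 45 s allowed. I lifted it from the rack, lowered its head lengthwise through the slot until the collar met the plate, turned it 90° and let go.

**Last checks (scene camera):**
- **Position:** the key's axis is about 1 mm from the slot's middle as the same camera sees it.
- **Crosswise:** the bar is within about 1° of square to the slot (65.3° against 155.7°).
- **Collar:** the bar top is at 0.133 m, where it should be with the collar flat on the plate. The key looks upright in the picture.
- **Pin and gripper:** the pin was found again at about its starting place. The gripper is open and about 12 cm above the key's release height.

**What didn't check out:**
- The arm blocked the top camera at the slot, so the final pose rests on the scene camera alone.
- The two cameras differed by 2–3 mm in absolute position, so I relied on distances within one camera.
- One check picture before insertion was not saved because of a script error, so I used the measured numbers there instead.

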